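Press a wire spool home against a sprung pusher and hold it there

TASK

Slide the large spool of copper wire straight up off its post and stand it upright on the base plate of the jig, in front of the sprung pusher. Then slide it along the plate against the pusher, pushing the pusher back until the spool rests firmly on the two stop pins, without forcing it, and finish like that: keep the fingers on the spool, holding it pressed against the pins, because the spring pushes it away if you let go. Leave the slim spool and the other loose things alone.

Things in the scene. Friction and masses are not known exactly. Their poses are not given: they have to be found in the camera images.
- big_spool: The large spool: black flanges, full of copper wire; an upright drum 50 mm in diameter, 44 mm high, with a 16 mm bore through it; about 0.15 kg. Starts on its post, underside 12 mm above the worktop. Origin: on its axis, at its underside; z along its axis, up. Can be gripped across the 50 mm in any direction.
- slim_spool: The slim spool, standing on the other post: same make, 34 mm in diameter, 34 mm high. To be left where it is. Origin: on its axis, at its underside.
- big_post_tip (a point): Tip of the fixed upright post that carries the large spool: 12 mm thick, on a round foot 68 mm across and 12 mm high. The tip is on its axis, 66 mm above the worktop, 10 mm above the top of the large spool. Which of the two places it stands in varies.
- slim_post_tip (a point): Tip of the same kind of fixed post that carries the slim spool, also 66 mm above the worktop.
- jig: The fixed jig: an aluminium plate 180 x 90 mm, 10 mm thick, a dark steel block at its far end (from x = 58 mm, top 58 mm above the worktop). Origin: on the worktop, under the axis of a large spool that is fully home. x: level, the direction to push, towards the block; y: across; yaw varies. Plate: x -72 to +108, y -45 to +45 mm. A spool set down at x = -35, y = 0 clears the pusher by 23 mm.
- stop_pins: The hard stop: two upright steel pins, 8 mm thick, 42 mm tall from the plate's top, on the jig at x = +26.4 mm, y = +12 and -12 mm in the jig's frame; the spool's round side rests between and against both when it is home. Origin and axes as jig.
- home (a point): Point on the top of the base plate (10 mm above the worktop) where the centre of the large spool's underside stands when the spool is home; axes as jig.
- pusher_face (a point): Middle of the pusher's front face: a steel shoe 10 mm wide and 40 mm tall on a sprung rod, between the two pins, its middle 32 mm above the worktop. Fully out it stands 13 mm beyond home in jig x; the spool pushes it back 12 mm, to 25 mm beyond home.
- pusher (a joint): How far the pusher is pushed back, m: 0 fully out, 0.012 when the large spool rests on both stop pins (it could go on to 0.018). Spring: 3 N at 0, 6 N at 0.012; it always springs back out.
- parts_box: Bystander: a closed parts box, 84 x 115 x 29 mm, on the worktop. Origin at the centre of its underside.
- bench_brush: Bystander: a wooden bench brush, 165 mm long, lying to the right of the jig. Origin at the centre of its underside.
- file_1: Bystander: a file with a wooden handle, 191 mm long, lying to the left of the jig. Origin at the centre of its underside.
Mind the look-alikes: they are no part of the job. Leave any pink or purple look-alike of the big_spool alone.

How it is judged:
On the way:
1. the large spool is slid up clear of its post, held by the fingers (height (world z) of big_spool above 0.067 m and contact force between the fingers and big_spool above 0.5 N), for 0.1 s.
At the end, for the whole second after the job is handed in: The large spool stands upright (0.1 rad) on the jig plate (within 4 mm), its axis within 5 mm of home, still; the pusher is pushed back at least 9.5 mm; the spool bears on the stop pins with 1 to 50 N; the fingers still bear on the spool with over 1 N (value of joint pusher above 0.0095 m and contact force between big_spool and stop_pins between 1 and 50 N and contact force between the fingers and big_spool above 1 N and horizontal distance between big_spool and home below 0.005 m and height (world z) of big_spool below 0.014 m and angle between big_spool's own z axis and vertical below 0.1 rad and linear speed of big_spool below 0.01 m/s); the arm keeps its last pose, push and grip.
It fails at once if the spool is rammed or forced against the stop pins (over 80 N) (contact force between big_spool and stop_pins above 80 N).
It fails at once if the slim spool is moved more than 12 mm (distance of slim_spool from where it was at the start of the episode above 0.012 m).
It fails at once if a bystander is moved more than 30 mm (distance of any of parts_box, bench_brush, file_1 from where it was at the start of the episode above 0.03 m).
It also fails if it takes over 64 s, if anything falls off the work surface, if the arm or the gripper's body presses on something with over 40 N, if the wrist force passes 120 N, or if a joint passes its speed limit or range.

ROBOT

A 7-joint arm with a two-finger parallel gripper is mounted at the origin on a cart in front of the work surface, level with it; the furniture and walls round the work are solid. World frame = base frame: x ahead of the robot, y to its left, z up, the work surface at z = 0. Lengths are in m, angles in rad, forces in N, time in s.
With the tool pointing down it reaches from about 0.4 to 0.85 m from the base axis. Payload 4.4 kg.
Tool frame: the origin (TCP) lies on the centre line of the jaws, within the pads' length; the fingertips stand 22 mm ahead of it and the grasp point (between the pads) lies 3 mm ahead of it (manip.tip_extent is the distance from the TCP to the fingertips, in m); z points along the fingers, y is the direction in which the jaws open and shut (so a half turn about z gives the same grasp; the last joint's range is limited). The gripper opens to 94 mm and grips with 3 to 60 N. Pads are 16 mm wide; open, the fingers measure 119 mm over their backs; the gripper's body (75 mm by 177 mm) begins 78 mm behind the grasp point.
Start: joints at [1.234, 0.628, 0.038, 1.517, -0.027, 0.996, -0.02], TCP at [0.174, -0.626, 0.227] pointing down, gripper open.
Joint ranges: [-3.06, 3.06], [-0.37, 2.12], [-1.25, 1.32], [0.18, 2.47], [-1.1, 4.24], [0.23, 1.98], [-2.94, 2.94]. Speed limits (rad/s): [2.57, 2.57, 3.14, 3.14, 3.14, 3.14, 3.14].

INTERFACE

Orientations are given as a unit quaternion [x, y, z, w].
In Python, from workcell import manip gives the robot as it stands.
- The arm moves only by the tool send_rows, never from a script. Its argument "moves" is a list of rows, each a list of 4 numbers: the shift along the tool's x, y, z in m, then the turn about the tool's z in degrees. A call has 1 to 20 rows; each row shifts and turns the commanded pose from where the row before left it, along the tool's axes as they then stand; what a row does not reach is not made up. A row lasts 1/10 s, in which the tool goes at most 50 mm and 8.59 degrees, less where a joint would pass 70% of its speed; a pose out of reach is approached as far as the arm can. A call is refused whole if a number of a shift passes 0.05 or a number of a turn 8.59, either way. A call with a gripper value outside its range is refused whole. "gripper" is the gripper's target within -1 to 1 (shut at 1, half-way at 0, fully open at -1), set as the call begins (left out, the last holds). The fingers move at their own pace and stop on an object; "squeeze" is the grip in N (left out, the last holds). Time passes only in rows, so rows that do not move let the fingers close. It gives the time, the measured TCP pose, the force and the opening at its end, in the units of the state.
- manip.get_obs(): the state, without advancing time (a new reading comes with each control period).
- manip.get_image(name): name is "scene" or "top" or "wrist"; returns a dict with "image" (480x640x3 uint8, red, green, blue), "z_map" (480x640 float32, m along the optical axis (not along the pixel's ray), 0 where there is no reading), "intrinsics" (3x3 intrinsics, pixels), "k1" (the pictures are not rectified: a ray, as slopes to the right and down, at radius r is drawn at 1 + k1 r^2 times it, then the intrinsics apply), "pose" (4x4, takes a point from camera to world coordinates). Camera axes: x right, y up, looking along -z (the intrinsics and any distortion apply to the point x, -y, -z); pixel columns grow to the right and rows downward; lengths in m; the calibration is good to about 2 mm. A picture is of the moment at which its call begins.
- manip.finish_job(): hands the job in, once; it reports no verdict.
Trained networks look in a picture, given as the dict that the camera call returned (one of the last four; its "shot" number tells which), for a name from the list of things; names that differ only in an ending like _2 or _b are one class to them, and where a whole thing is asked for, a point or a joint stands for the part that bears it (a point fixed in the world has none). Each returns a list of dicts, best first, with "conf" (0 to 1); they miss things now and then, are a little off and sometimes report something else, mostly with a low value. They report only what shows in the picture. A call takes as long as a camera call. They do not tell look-alikes from the thing itself.
- manip.trace(name, picture): "pixels" (480x640 bool, what is visible of it) and "box" ([left, top, width, height] in pixels, round what is visible of it).
The state is a dict: "t": time; "joints": joint angles; "joint_vel": joint speeds; "joint_efforts": joint torques, N m; "tcp_pos": TCP position; "eef_rot": TCP orientation; "ft_force": force on the tool from outside, world axes, zero at the start; "moment": the same for the moment, N m; "width": finger opening in m.
Only numpy, scipy, OpenCV 4.12 (cv2) and the standard library are available. Lean on these libraries where they do the work, as an engineer would, in place of code of your own. Each camera call takes 0.05 s, during which the arm holds its last target.

## Working session

There is one attempt and no reset: what is moved stays moved. The work goes in short steps, Python scripts to look and compute and a tool call to move; the robot and the scene stay as the last step left them, time stands still between calls to the robot, and variables do not carry over. Pictures are saved under pics/ and viewed, and the job is handed in when it is done.

Besides the shell and the picture viewer there is one more tool, called after "Request:" as a command line: name --pt "numbers of a row" for each row, then --argument value for the rest. send_rows: Moves the arm, as the interface text tells. Its arguments: {"type":"object","properties":{"moves":{"type":"array"},"gripper":{"type":"number"},"squeeze":{"type":"number"}},"required":["moves"]}

```bash
ls; mkdir -p pics
cat > h.py <<'E'
import numpy as np, cv2
from workcell import manip
def save(name,im): cv2.imwrite('pics/'+name,im[:,:,::-1])
def ray(p,uv):
    K=np.array(p['intrinsics']);k1=p['k1']
    uv=np.atleast_2d(np.asarray(uv,float))
    d=np.stack([(uv[:,0]-K[0,2])/K[0,0],(uv[:,1]-K[1,2])/K[1,1]],1)
    s=d.copy()
    for _ in range(20):
        r2=(s**2).sum(1,keepdims=True); s=d/(1+k1*r2)
    return s
def world(p,uv):
    uv=np.atleast_2d(np.asarray(uv)).astype(int)
    z=p['z_map'][uv[:,1],uv[:,0]].astype(float)
    s=ray(p,uv)
    P=np.stack([s[:,0]*z,-s[:,1]*z,-z,np.ones_like(z)],1)
    return (P@np.array(p['pose']).T)[:,:3], z>0
def onplane(p,uv,h):
    s=ray(p,uv);T=np.array(p['pose'])
    d=np.stack([s[:,0],-s[:,1],-np.ones(len(s))],1)@T[:3,:3].T
    o=T[:3,3]; return o+d*((h-o[2])/d[:,2])[:,None]
def proj(p,X):
    T=np.linalg.inv(np.array(p['pose']));X=np.atleast_2d(X)
    c=X@T[:3,:3].T+T[:3,3]
    s=np.stack([c[:,0]/-c[:,2],-c[:,1]/-c[:,2]],1)
    s=s*(1+p['k1']*(s**2).sum(1,keepdims=True))
    K=np.array(p['intrinsics']);return s*[K[0,0],K[1,1]]+[K[0,2],K[1,2]]
E
python3 - <<'E'
from h import *
o=manip.get_obs();print(o)
for n in('scene','top'):
    p=manip.get_image(n);save(n+'0.png',p['image']);print(n,np.round(p['pose'],3).tolist(),p['k1'])
    for nm in('big_spool','slim_spool','jig','stop_pins','pusher','big_post_tip','parts_box','bench_brush','file_1'):
        try:
            print(nm,[(r['box'],round(r['conf'],2)) for r in manip.trace(nm,p)])
        except Exception as e: print(nm,e)
E
```

```text
pics
{'t': 0.0, 'joints': array([ 1.2341923 ,  0.62932846,  0.03845103,  1.51831519, -0.02697093,
        0.99632032, -0.01999937]), 'joint_vel': array([ 0.0005341 ,  0.00109999,  0.00156622,  0.00117205, -0.00039375,
        0.00181948,  0.00123135]), 'joint_efforts': array([ 7.86109504e-04, -5.49721920e+01,  1.14358094e+00, -1.86633199e+01,
       -5.22582291e-02,  2.35067855e-02,  1.48360682e-04]), 'tcp_pos': array([ 0.1737319 , -0.62572075,  0.22658261]), 'eef_rot': array([ 9.90846023e-01,  1.34993701e-01, -1.50941518e-04, -9.14189427e-04]), 'ft_force': array([0.9934594 , 0.1358379 , 0.64966897]), 'moment': array([0.0330178 , 0.00408382, 0.03725153]), 'width': 0.09373796878654363}
scene [[-0.807, 0.359, -0.469, -0.185], [-0.59, -0.517, 0.62, 0.833], [-0.02, 0.777, 0.629, 0.939], [0.0, 0.0, 0.0, 1.0]] -0.06746690527698415
big_spool [([205.2, 310.4, 30.7, 25.4], 0.84), ([236.3, 324.7, 26.8, 35.3], 0.62), ([309.7, 296.5, 21.8, 28.3], 0.55)]
slim_spool [([235.0, 268.6, 12.1, 19.6], 0.69)]
jig [([284.4, 216.4, 63.6, 44.9], 0.72), ([231.2, 272.7, 17.6, 16.5], 0.26)]
stop_pins []
pusher
[... 255 characters left out ...]
, 0.7)]
top [[0.02, 0.996, -0.088, 0.352], [-1.0, 0.02, 0.006, -0.018], [0.008, 0.088, 0.996, 1.276], [0.0, 0.0, 0.0, 1.0]] -0.04790598666721611
big_spool [([220.6, 278.0, 23.8, 18.0], 0.7), ([136.1, 241.7, 26.7, 26.2], 0.69), ([142.9, 197.1, 24.9, 22.1], 0.6)]
slim_spool [([210.0, 175.3, 12.5, 15.9], 0.44), ([199.1, 253.2, 81.8, 11.5], 0.4)]
jig [([307.0, 166.0, 45.9, 84.7], 0.74)]
stop_pins [([320.9, 199.6, 14.9, 6.1], 0.49)]
pusher []
big_post_tip [([146.3, 239.8, 26.0, 31.1], 0.67), ([208.5, 180.8, 12.8, 11.7], 0.34)]
parts_box [([457.1, 213.7, 51.3, 39.6], 0.6)]
bench_brush [([381.9, 244.6, 75.7, 15.3], 0.7), ([133.7, 243.0, 29.6, 26.1], 0.21)]
file_1 [([199.2, 256.5, 78.2, 8.0], 0.69)]
```

Run:
```python
import cv2
a=cv2.imread('pics/top0.png');cv2.imwrite('pics/topc.png',cv2.resize(a[140:340,110:376],None,fx=3,fy=3,interpolation=cv2.INTER_CUBIC)[:600,:800])
a=cv2.imread('pics/scene0.png');cv2.imwrite('pics/scenec.png',cv2.resize(a[170:370,180:446],None,fx=3,fy=3,interpolation=cv2.INTER_CUBIC)[:600,:800])
```

```text
(no output)
```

View pics/top0.png

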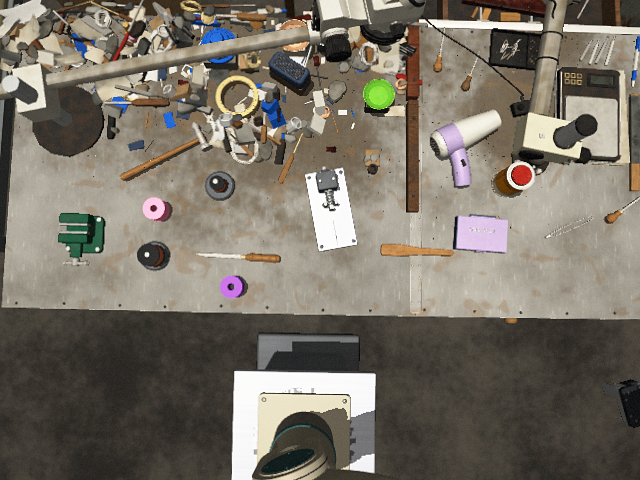

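View pics/topc.png

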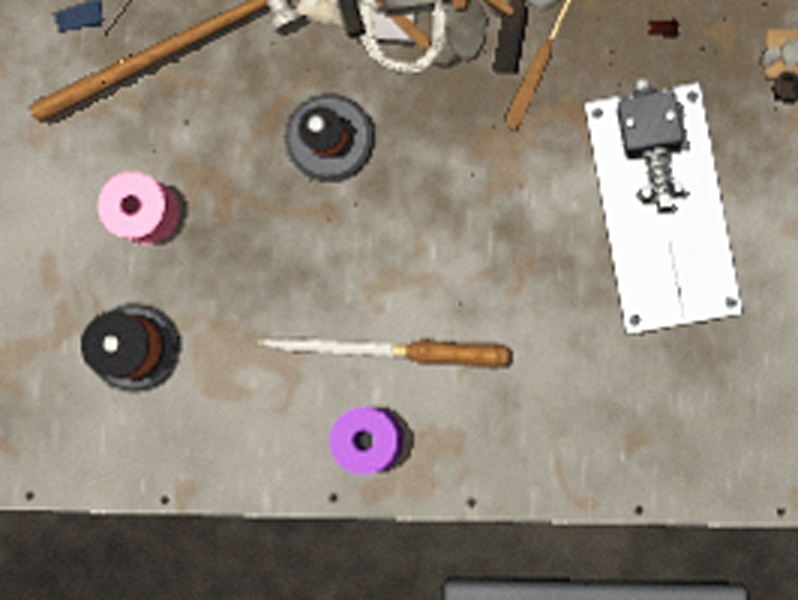

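View pics/scenec.png

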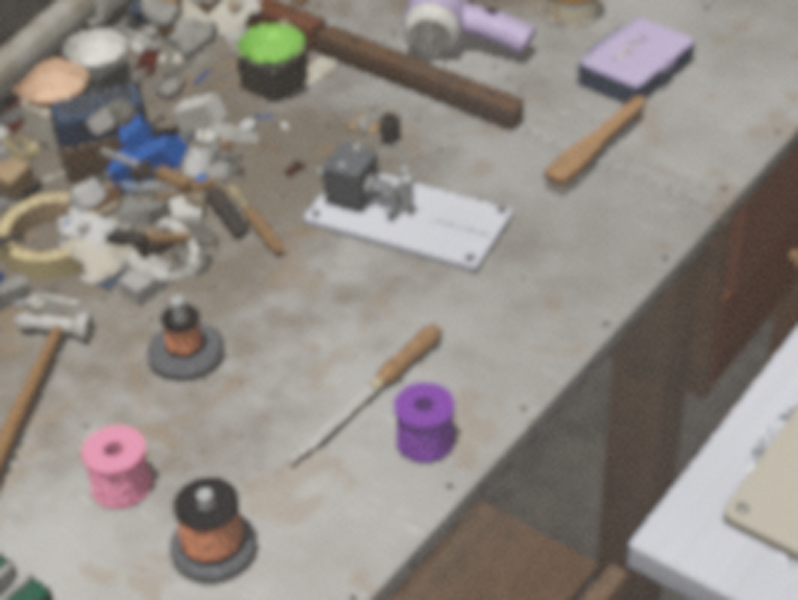

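The candidates for the large spool in the top image are the black/copper spool on its post at (152,253), the pink one at (155,208) and the purple one at (232,286). Only the black/copper one has black flanges and sits on a post with a foot. The slim spool is at (219,185) on the other post, and the jig is around (330,208). Next I'll measure positions.

Run:
```python
from h import *
p=manip.get_image('top')
uu,vv=np.meshgrid(np.arange(640),np.arange(480));uv=np.stack([uu.ravel(),vv.ravel()],1)
W,ok=world(p,uv);W=W.reshape(480,640,3)
np.save('W.npy',W)
def reg(u0,u1,v0,v1):return W[v0:v1,u0:u1].reshape(-1,3)
tab=reg(160,300,215,245);print('table z',np.median(tab[:,2]))
# big spool flange top
r=reg(130,175,235,275)
for lo,hi in((.047,.061),(.008,.018)):
    q=r[(r[:,2]>lo)&(r[:,2]<hi)];(c,s)=cv2.minEnclosingCircle(q[:,:2].astype(np.float32));print('big',lo,len(q),q.mean(0),c,s)
r=reg(200,240,165,205)
for lo,hi in((.037,.05),(.008,.018)):
    q=r[(r[:,2]>lo)&(r[:,2]<hi)];(c,s)=cv2.minEnclosingCircle(q[:,:2].astype(np.float32));print('slim',lo,len(q),q.mean(0),c,s)
# jig plate white
im=p['image'].astype(int)
m=(im.min(2)>225);m[:160]=0;m[260:]=0;m[:,:295]=0;m[:,365:]=0
pts=uv[m.ravel()];P=onplane(p,pts,.010)
rc=cv2.minAreaRect(P[:,:2].astype(np.float32));print('plate',rc,cv2.boxPoints(rc),'z',np.median(W[m][:,2]))
# jig block by height
r=reg(300,365,160,255);q=r[(r[:,2]>.05)&(r[:,2]<.065)];print('block',len(q),q.mean(0),cv2.minAreaRect(q[:,:2].astype(np.float32)))
# bystanders
for n,b in(('pink',(140,172,194,224)),('purple',(217,248,272,302)),('file',(195,285,245,270)),('brush',(375,460,240,260)),('brownbar',(404,420,20,215))):
    q=reg(*b);q=q[q[:,2]>.012];print(n,q.min(0).round(3),q.max(0).round(3),len(q))
# tip bright pixel projections
print(onplane(p,[[146.8,254.7],[216.2,181.2]],.066))
```

```text
table z -0.0005094794316740092
big 0.047 367 [0.40561611 0.34627357 0.05518282] (0.4048611521720886, 0.34682416915893555) 0.025315262377262115
big 0.008 200 [0.40443949 0.33257433 0.01169158] (0.40534934401512146, 0.34528976678848267) 0.0336320661008358
slim 0.037 139 [0.56832386 0.20411775 0.04516818] (0.5687660574913025, 0.20444710552692413) 0.01690869964659214
slim 0.008 391 [0.56648996 0.20206046 0.01146078] (0.5694330334663391, 0.20429158210754395) 0.033989131450653076
plate ((0.5198843479156494, -0.05232873558998108), (0.1782684326171875, 0.0882798358798027), 11.38315486907959) [[ 0.4237916  -0.02664943]
 [ 0.44121534 -0.11319272]
 [ 0.6159771  -0.07800804]
 [ 0.59855336  0.00853525]] z 0.009724921941017484
block 384 [ 0.57369529 -0.04135565  0.05723583] ((0.5566551685333252, -0.04496946185827255), (0.08476027101278305, 0.043984945863485336), 11.640509605407715)
pink [ 0.352 -0.018  0.013] [0.533 0.367 1.276] 439
purple [ 0.314 -0.018  0.012] [0.363 0.189 1.276] 398
file [ 0.352 -0.018  0.012] [0.413 0.228 1.276] 272
brush [ 0.352 -0.344  0.012] [ 0.454 -0.018  1.276] 683
brownbar [ 0.352 -0.251  0.012] [ 0.965 -0.018  1.276] 2526
[[0.40441598 0.34605872 0.066     ]
 [0.56867018 0.20088782 0.066     ]]
```

Request:
send_rows --pt "0 0 0 4.1" --pt "0.023 -0.019 -0.002 0" --pt "0.023 -0.019 -0.002 0" --pt "0.023 -0.019 -0.002 0" --pt "0.023 -0.019 -0.002 0" --pt "0.023 -0.019 -0.002 0" --pt "0.023 -0.019 -0.002 0" --pt "0.023 -0.019 -0.002 0" --pt "0.023 -0.019 -0.002 0" --pt "0.023 -0.019 -0.002 0" --pt "0.023 -0.019 -0.002 0" --pt "0.023 -0.019 -0.002 0" --pt "0.023 -0.019 -0.002 0" --pt "0 0 0 0" --gripper -1

```text
t: 2.45
tcp_pos: [0.4029, -0.3443, 0.2519]
eef_rot: [0.995, 0.103, 0.001, -0.001]
ft_force: [0.3, -0.1, 0.9]
width: 0.0945
```

Request:
send_rows --pt "0.009 -0.027 0 0" --pt "0.009 -0.027 0 0" --pt "0.009 -0.027 0 0" --pt "0.009 -0.027 0 0" --pt "0.009 -0.027 0 0" --pt "0.009 -0.027 0 0" --pt "0.009 -0.027 0 0" --pt "0.009 -0.027 0 0" --pt "0.009 -0.027 0 0" --pt "0.009 -0.027 0 0" --pt "0 0 0 0"

```text
t: 3.55
tcp_pos: [0.4346, -0.0627, 0.2517]
eef_rot: [0.995, 0.102, 0.0, -0.001]
ft_force: [-0.3, 0.0, -0.8]
width: 0.0941
```

Run:
```python
from h import *
o=manip.get_obs();print(o['tcp_pos'],o['eef_rot'],o['joints'])
p=manip.get_image('wrist');save('w1.png',p['image']);print(np.round(p['pose'],3).tolist())
for nm in('jig','stop_pins','pusher'):
    print(nm,[(r['box'],round(r['conf'],2)) for r in manip.trace(nm,p)])
im=p['image'].copy()
# project predicted model
th=np.deg2rad(11.4);H=np.array([.5022,-.0559]);R=np.array([[np.cos(th),-np.sin(th)],[np.sin(th),np.cos(th)]])
def j(x,y,z):return np.r_[H+R@[x,y],z]
X=[j(-.072,-.045,.01),j(-.072,.045,.01),j(.108,.045,.01),j(.108,-.045,.01),j(0,0,.01),j(.0264,.012,.052),j(.0264,-.012,.052),j(.013,0,.052),j(-.035,0,.01)]
for q in proj(p,X):print(q.round(0));cv2.circle(im,tuple(int(v) for v in np.clip(q,-999,2000)),4,(255,0,0),1)
save('w1o.png',im)
```

```text
[ 0.43457149 -0.06271992  0.25165166] [ 9.94773808e-01  1.02100437e-01  4.00794045e-04 -6.41659004e-04] [ 0.11037693  0.29650388 -0.03838276  2.04208882  0.01363747  0.80268763
 -1.30204079]
[[0.204, 0.943, 0.263, 0.511], [-0.979, 0.197, 0.053, -0.048], [-0.002, -0.268, 0.963, 0.409], [0.0, 0.0, 0.0, 1.0]]
jig [([272.9, 0.4, 101.3, 210.1], 0.79)]
stop_pins [([303.7, 96.8, 42.2, 10.8], 0.68), ([8.9, 165.4, 181.8, 54.2], 0.29)]
pusher [([316.6, 0.0, 20.3, 118.0], 0.82)]
[369. 208.]
[278. 207.]
[275.  10.]
[376.  11.]
[324. 133.]
[311. 102.]
[340. 102.]
[325. 118.]
[324. 170.]
```

View pics/w1o.png

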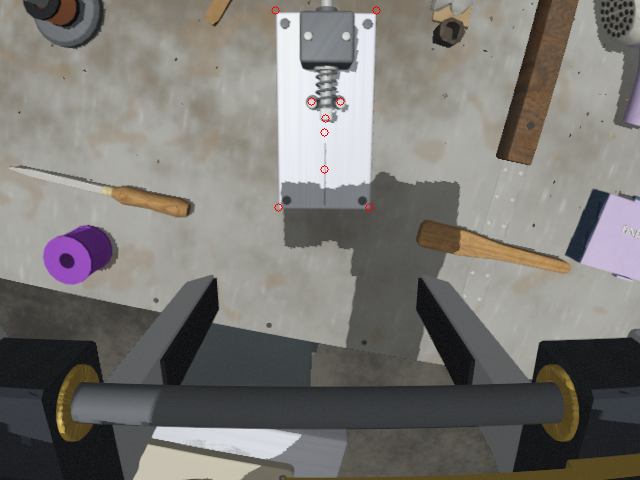

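The wrist view confirms the jig model: plate corners, pins and pusher fall within about 2 px of the circles. Now I'll move to the large spool.

Request:
send_rows --pt "0.0034 -0.0254 0 0" --pt "0.0034 -0.0254 0 0" --pt "0.0034 -0.0254 0 0" --pt "0.0034 -0.0254 0 0" --pt "0.0034 -0.0254 0 0" --pt "0.0034 -0.0254 0 0" --pt "0.0034 -0.0254 0 0" --pt "0.0034 -0.0254 0 0" --pt "0.0034 -0.0254 0 0" --pt "0.0034 -0.0254 0 0" --pt "0.0034 -0.0254 0 0" --pt "0.0034 -0.0254 0 0" --pt "0.0034 -0.0254 0 0" --pt "0.0034 -0.0254 0 0" --pt "0.0034 -0.0254 0 0" --pt "0.0034 -0.0254 0 0" --pt "0 0 0 0"

```text
t: 5.45
tcp_pos: [0.4072, 0.346, 0.2513]
eef_rot: [0.995, 0.101, 0.0, -0.001]
ft_force: [-0.2, -0.5, -0.2]
width: 0.0941
```

Run:
```python
from h import *
o=manip.get_obs();print(o['tcp_pos'],o['eef_rot'],o['joints'])
p=manip.get_image('wrist');im=p['image'].copy()
print([(r['box'],round(r['conf'],2)) for r in manip.trace('big_spool',p)])
c=np.array([.405,.346])
a=np.linspace(0,6.28,24)
for r,z in((.025,.056),(.034,.012)):
  for q in proj(p,np.stack([c[0]+r*np.cos(a),c[1]+r*np.sin(a),0*a+z],1)):cv2.circle(im,(int(q[0]),int(q[1])),1,(255,0,0),-1)
q=proj(p,[[*c,.066]])[0];print(q);cv2.circle(im,(int(q[0]),int(q[1])),3,(0,255,0),1)
save('w2.png',im)
```

```text
[0.40718153 0.34595694 0.25129734] [ 9.94929033e-01  1.00573817e-01  1.72872501e-04 -1.04689619e-03] [-0.65068963  0.43614213 -0.15115597  1.80931069  0.07947989  0.90045594
 -2.20652979]
[([315.9, 67.5, 59.3, 60.1], 0.83), ([284.4, 179.9, 58.9, 65.6], 0.72), ([453.2, 277.0, 54.2, 56.0], 0.57)]
[316.47544733 218.20271874]
```

View pics/w2.png

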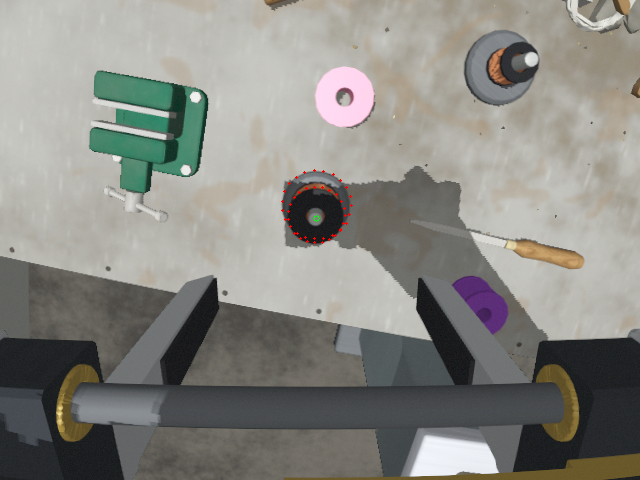

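Run:
```python
import numpy as np
W=np.load('W.npy');r=W[205:272,50:108].reshape(-1,3);r=r[(r[:,2]<.4)&(r[:,2]>.015)];print(r.min(0),r.max(0))
```

```text
[0.37871846 0.46341988 0.01501709] [0.49228663 0.54743916 0.08284035]
```

Request:
send_rows --pt "-0.002 0 0.02 0" --pt "0 0 0.02 0" --pt "0 0 0.02 0" --pt "0 0 0.02 0" --pt "0 0 0.02 0" --pt "0 0 0.02 0" --pt "0 0 0.02 0" --pt "0 0 0.02 0" --pt "0 0 0.02 0" --pt "0 0 0.015 0" --pt "0 0 0.01 0" --pt "0 0 0.007 0" --pt "0 0 0 0" --pt "0 0 0 0"

```text
t: 6.95
tcp_pos: [0.4055, 0.3429, 0.0399]
eef_rot: [0.995, 0.099, 0.0, -0.0]
ft_force: [0.3, 0.5, -1.3]
width: 0.0937
```

Request:
send_rows --pt "0 -0.003 0.001 0" --pt "0 0 0 0" --pt "0 0 0 0"

```text
t: 7.25
tcp_pos: [0.4046, 0.3463, 0.0389]
eef_rot: [0.995, 0.1, 0.0, -0.0]
ft_force: [0.2, -1.3, -0.3]
width: 0.0937
```

Request:
send_rows --pt "0 0 0 0" --pt "0 0 0 0" --pt "0 0 0 0" --pt "0 0 0 0" --pt "0 0 0 0" --pt "0 0 0 0" --pt "0 0 0 0" --pt "0 0 0 0" --gripper 1 --squeeze 25

```text
t: 8.05
tcp_pos: [0.4045, 0.3462, 0.0385]
eef_rot: [0.995, 0.099, 0.0, -0.0]
ft_force: [0.3, 0.6, -1.6]
width: 0.0499
```

Request:
send_rows --pt "0 0 -0.005 0" --pt "0 0 -0.01 0" --pt "0 0 -0.01 0" --pt "0 0 -0.01 0" --pt "0 0 -0.01 0" --pt "0 0 -0.01 0" --pt "0 0 -0.01 0" --pt "0 0 -0.01 0" --pt "0 0 -0.01 0" --pt "0 0 -0.01 0" --pt "0 0 -0.01 0" --pt "0 0 -0.01 0" --pt "0 0 -0.01 0" --pt "0 0 -0.005 0" --pt "0 0 0 0" --pt "0 0 0 0" --squeeze 35

```text
t: 9.65
tcp_pos: [0.4043, 0.3458, 0.1684]
eef_rot: [0.995, 0.099, -0.0, 0.0]
ft_force: [0.2, -0.8, -1.3]
width: 0.0495
```

Run:
```python
from h import *
o=manip.get_obs();print(o['tcp_pos'],o['eef_rot'],o['width'],o['ft_force'])
p=manip.get_image('wrist');save('w3.png',p['image'])
```

```text
[0.40434483 0.34579265 0.16838282] [ 9.95046960e-01  9.94058619e-02 -1.02910754e-04  1.09687570e-04] 0.049476523094337754 [ 0.16515417 -0.83821789 -1.29032367]
```

View pics/w3.png

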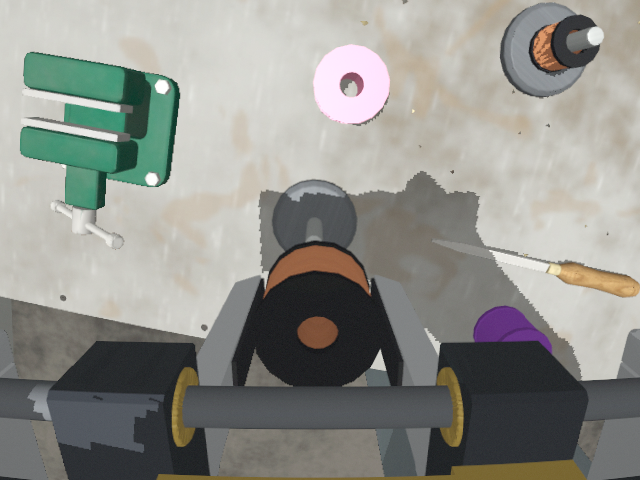

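The spool is held at (318,330), with its post bare behind it at (315,215). Carrying it to the jig now.

Request:
send_rows --pt "-0.0009 0.0206 0 0" --pt "-0.0009 0.0206 0 0" --pt "-0.0009 0.0206 0 0" --pt "-0.0009 0.0206 0 0" --pt "-0.0009 0.0206 0 0" --pt "-0.0009 0.0206 0 0" --pt "-0.0009 0.0206 0 0" --pt "-0.0009 0.0206 0 0" --pt "-0.0009 0.0206 0 0" --pt "-0.0009 0.0206 0 0" --pt "-0.0009 0.0206 0 0" --pt "-0.0009 0.0206 0 0" --pt "-0.0009 0.0206 0 0" --pt "-0.0009 0.0206 0 0" --pt "-0.0009 0.0206 0 0" --pt "-0.0009 0.0206 0 0" --pt "-0.0009 0.0206 0 0" --pt "-0.0009 0.0206 0 0" --pt "-0.0009 0.0206 0 0" --pt "-0.0009 0.0206 0 0"

```text
t: 11.7
tcp_pos: [0.4681, -0.0623, 0.1681]
eef_rot: [0.995, 0.099, -0.0, -0.0]
ft_force: [0.5, -0.0, -1.5]
width: 0.0496
```

Request:
send_rows --pt "0 0 0 0" --pt "0 0 0 0"

```text
t: 11.9
tcp_pos: [0.468, -0.0612, 0.1681]
eef_rot: [0.995, 0.099, -0.0, -0.0]
ft_force: [0.2, -0.0, -2.0]
width: 0.0497
```

Run:
```python
from h import *
o=manip.get_obs();print(o['tcp_pos'],o['eef_rot'],o['width'],o['ft_force'])
p=manip.get_image('wrist');im=p['image'].copy()
th=np.deg2rad(11.4);H=np.array([.5022,-.0559]);R=np.array([[np.cos(th),-np.sin(th)],[np.sin(th),np.cos(th)]])
def j(x,y,z):return np.r_[H+R@[x,y],z]
X=[j(-.072,-.045,.01),j(-.072,.045,.01),j(.108,.045,.01),j(.108,-.045,.01),j(0,0,.01),j(.0264,.012,.052),j(.0264,-.012,.052),j(.013,0,.052),j(-.035,0,.01)]
for q in proj(p,X):print(q.round(0));cv2.circle(im,tuple(int(v) for v in np.clip(q,-999,2000)),4,(255,0,0),1)
save('w4.png',im)
# plate lateral edges in wrist image
m=(p['image'].min(2)>205);m[:, :230]=0;m[:,420:]=0
for v in range(0,300,20):
    u=np.where(m[v])[0]
    if len(u):
        w=onplane(p,[[u.min()-.5,v],[u.max()+.5,v]],.01);l=(w[:,:2]-H)@R;print(v,u.min(),u.max(),(l*1000).round(1).tolist())
```

```text
[ 0.46799447 -0.06124212  0.16811594] [ 9.95082017e-01  9.90531616e-02 -4.05490742e-04 -2.92626888e-04] 0.04972691837112087 [ 0.21326083 -0.01052678 -1.99250118]
[374. 268.]
[263. 268.]
[255.  29.]
[382.  29.]
[319. 179.]
[300. 148.]
[337. 148.]
[319. 168.]
[319. 224.]
20 316 319 [[113.5, 2.3], [113.5, -0.5]]
40 257 379 [[100.3, 44.5], [100.3, -43.3]]
60 257 379 [[86.6, 44.9], [86.6, -43.7]]
80 258 378 [[72.7, 44.5], [72.7, -43.4]]
100 258 378 [[58.5, 44.9], [58.6, -43.8]]
120 259 377 [[44.2, 44.6], [44.2, -43.6]]
140 260 376 [[29.6, 44.3], [29.6, -43.3]]
160 260 376 [[14.7, 44.8], [14.7, -43.8]]
180 261 375 [[-0.5, 44.6], [-0.5, -43.6]]
```

View pics/w4.png

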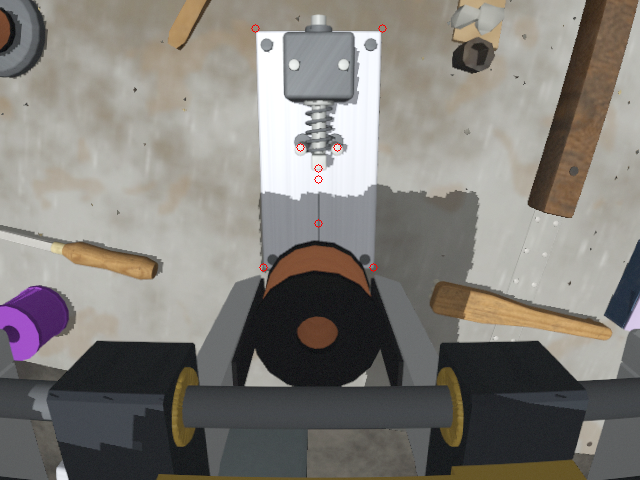

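Request:
send_rows --pt "0 0.001 0.01 0" --pt "0 0 0.015 0" --pt "0 0 0.015 0" --pt "0 0 0.015 0" --pt "0 0 0.015 0" --pt "0 0 0.015 0" --pt "0 0 0.015 0" --pt "0 0 0.01 0" --pt "0 0 0.01 0" --pt "0 0 0.005 0" --pt "0 0 0 0" --pt "0 0 0 0"

```text
t: 13.15
tcp_pos: [0.4688, -0.0624, 0.0437]
eef_rot: [0.995, 0.099, 0.0, 0.0]
ft_force: [-0.5, -0.2, -1.3]
width: 0.0498
```

Request:
send_rows --pt "0 0 0.002 0" --pt "0 0 0.001 0" --pt "0 0 0.001 0" --pt "0 0 0 0"

```text
t: 13.55
tcp_pos: [0.4686, -0.0625, 0.0395]
eef_rot: [0.995, 0.099, 0.0, 0.0]
ft_force: [-0.2, 0.4, -1.3]
width: 0.0495
```

Request:
send_rows --pt "0 0 0.001 0" --pt "0 0 0.001 0" --pt "0 0 0 0"

```text
t: 13.85
tcp_pos: [0.4685, -0.0624, 0.0374]
eef_rot: [0.995, 0.099, -0.0, -0.0]
ft_force: [0.5, -1.4, -1.6]
width: 0.05
```

Request:
send_rows --pt "0 0 0.001 0" --pt "0 0 0 0" --pt "0 0 0 0"

```text
t: 14.15
tcp_pos: [0.4685, -0.0624, 0.0365]
eef_rot: [0.995, 0.099, 0.0, -0.0]
ft_force: [-0.0, -0.4, -1.2]
width: 0.0498
```

Request:
send_rows --pt "0 0 0.001 0" --pt "0 0 0 0" --pt "0 0 0 0"

```text
t: 14.45
tcp_pos: [0.4686, -0.0624, 0.0364]
eef_rot: [0.995, 0.099, 0.0, 0.0]
ft_force: [-1.7, 0.9, 10.7]
width: 0.0495
```

Request:
send_rows --pt "0.003 0 -0.0006 0" --pt "0.003 0 0 0" --pt "0.003 0 0 0" --pt "0.003 0 0 0" --pt "0.003 0 0 0" --pt "0.003 0 0 0" --pt "0.002 0 0 0" --pt "0 0 0 0" --pt "0 0 0 0" --squeeze 45

```text
t: 15.35
tcp_pos: [0.4708, -0.062, 0.0368]
eef_rot: [0.995, 0.098, -0.016, 0.001]
ft_force: [-27.8, -4.3, 41.3]
width: 0.0495
```

Run:
```python
from h import *
o=manip.get_obs();print(o['tcp_pos'],o['eef_rot'],o['width'],o['ft_force'])
p=manip.get_image('wrist');im=p['image'].copy()
cv2.imwrite('pics/w5.png',cv2.resize(im[100:420,180:460,::-1],None,fx=1.8,fy=1.8))
```

```text
[ 0.4708378  -0.06196675  0.03684424] [ 0.99507001  0.09785532 -0.01609018  0.00105445] 0.04945625955078307 [-27.84757932  -4.34441164  41.33937303]
```

View pics/w5.png

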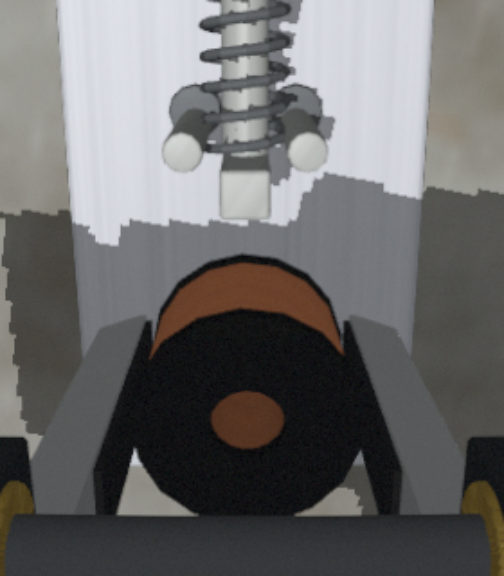

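The picture shows the spool short of the pusher (edge at about y=255, shoe at 217). It moved only about 2 mm and is sticking on the plate. I'll back off and unload it.

Request:
send_rows --pt "-0.005 0 0 0" --pt "-0.005 0 0 0" --pt "-0.005 0 0 0" --pt "0 0 0 0"

```text
t: 15.8
tcp_pos: [0.4699, -0.0622, 0.0365]
eef_rot: [0.995, 0.099, -0.003, 0.0]
ft_force: [-6.6, -0.1, 10.6]
width: 0.0498
```

Request:
send_rows --pt "0 0 -0.0008 0" --pt "0 0 0 0" --pt "0 0 0 0"

```text
t: 16.1
tcp_pos: [0.4741, -0.0613, 0.0369]
eef_rot: [0.995, 0.1, 0.001, -0.0]
ft_force: [0.5, 0.4, -0.9]
width: 0.0489
```

Request:
send_rows --pt "0.003 0 0 0" --pt "0.003 0 0 0" --pt "0.003 0 0 0" --pt "0.003 0 0 0" --pt "0.002 0 0 0" --pt "0 0 0 0"

```text
t: 16.7
tcp_pos: [0.4876, -0.0586, 0.0369]
eef_rot: [0.995, 0.1, 0.0, -0.0]
ft_force: [0.9, -0.1, -1.5]
width: 0.0497
```

Request:
send_rows --pt "0.002 0 0 0" --pt "0.002 0 0 0" --pt "0.002 0 0 0" --pt "0 0 0 0" --pt "0 0 0 0"

```text
t: 17.2
tcp_pos: [0.492, -0.0577, 0.0367]
eef_rot: [0.995, 0.099, -0.001, 0.0]
ft_force: [-3.7, -1.1, -0.3]
width: 0.0497
```

Request:
send_rows --pt "0.002 0 0 0" --pt "0.002 0 0 0" --pt "0.002 0 0 0" --pt "0 0 0 0" --pt "0 0 0 0"

```text
t: 17.7
tcp_pos: [0.4982, -0.0565, 0.0367]
eef_rot: [0.995, 0.099, -0.001, 0.0]
ft_force: [-4.9, -1.1, 0.9]
width: 0.0497
```

Request:
send_rows --pt "0.002 0 0 0" --pt "0.001 0 0 0" --pt "0 0 0 0" --pt "0 0 0 0"

```text
t: 18.1
tcp_pos: [0.5008, -0.056, 0.0367]
eef_rot: [0.995, 0.099, -0.001, 0.0]
ft_force: [-5.9, -1.6, -0.6]
width: 0.0496
```

Request:
send_rows --pt "0.001 0 0 0" --pt "0.001 0 0 0" --pt "0 0 0 0" --pt "0 0 0 0"

```text
t: 18.5
tcp_pos: [0.5012, -0.0558, 0.0367]
eef_rot: [0.995, 0.099, -0.003, 0.0]
ft_force: [-7.8, -0.6, 3.8]
width: 0.0494
```

Request:
send_rows --pt "0.001 0 0 0" --pt "0.001 0 0 0" --pt "0 0 0 0" --pt "0 0 0 0"

```text
t: 18.9
tcp_pos: [0.5013, -0.0558, 0.0366]
eef_rot: [0.995, 0.099, -0.004, 0.0]
ft_force: [-10.4, -2.0, 6.0]
width: 0.0494
```

Request:
send_rows --pt "0.002 0 0 0" --pt "0.002 0 0 0" --pt "0.001 0 0 0" --pt "0 0 0 0" --pt "0 0 0 0" --pt "0 0 0 0"

```text
t: 19.5
tcp_pos: [0.5015, -0.0557, 0.0366]
eef_rot: [0.995, 0.098, -0.009, 0.0]
ft_force: [-19.9, -2.8, 16.6]
width: 0.0495
```

Run:
```python
from h import *
o=manip.get_obs();print(o['tcp_pos'],o['eef_rot'],o['width'],o['ft_force'])
p=manip.get_image('wrist');im=p['image'].copy()
cv2.imwrite('pics/w6.png',cv2.resize(im[100:420,180:460,::-1],None,fx=1.8,fy=1.8))
p=manip.get_image('scene');im=p['image'].copy()
cv2.imwrite('pics/s6.png',cv2.resize(im[180:340,200:400,::-1],None,fx=3,fy=3))
```

```text
[ 0.50147235 -0.05568991  0.03663864] [ 9.95106893e-01  9.84233171e-02 -8.65822364e-03  3.96713063e-04] 0.04946009402555015 [-19.93412807  -2.75513799  16.61327014]
```

View pics/w6.png

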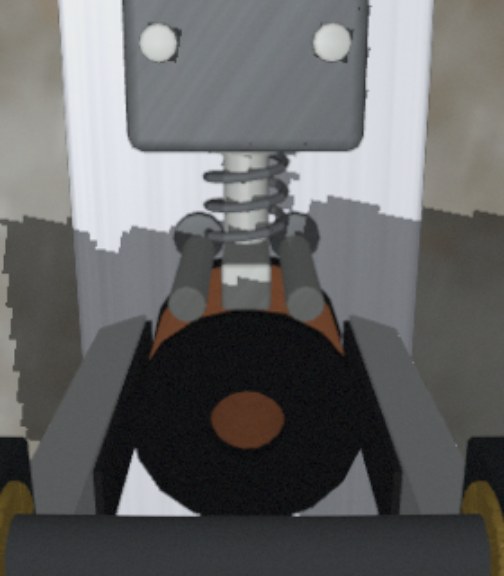

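View pics/s6.png

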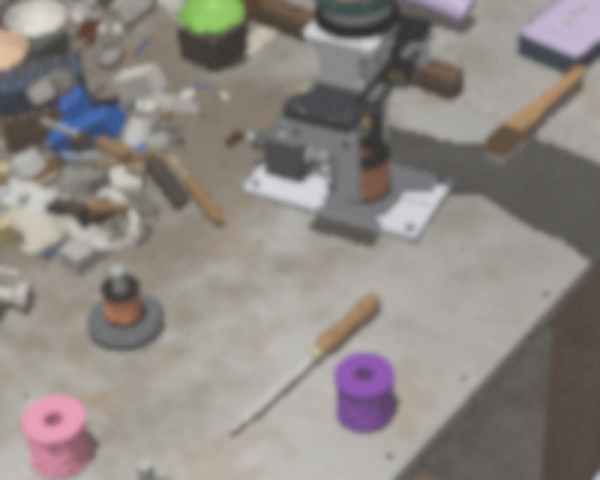

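The spool sits centrally between both pins (pins at (188,303) and (304,303) in the crop) with the pusher pushed back. The z load of 16 N comes from tool tilt, so I'll ease it a little to put the push on the pins rather than into plate friction.

Request:
send_rows --pt "0 0 -0.0005 0" --pt "0 0 -0.0004 0" --pt "0 0 0 0" --pt "0 0 0 0" --pt "0 0 0 0"

```text
t: 20.1
tcp_pos: [0.5014, -0.0557, 0.0367]
eef_rot: [0.995, 0.098, -0.009, 0.0]
ft_force: [-16.5, -3.3, 7.5]
width: 0.0495
```

Request:
send_rows --pt "0 0 0 0" --pt "0 0 0 0" --pt "0 0 0 0" --pt "0 0 0 0" --pt "0 0 0 0" --pt "0 0 0 0" --pt "0 0 0 0" --pt "0 0 0 0"

```text
t: 20.9
tcp_pos: [0.5014, -0.0557, 0.0367]
eef_rot: [0.995, 0.098, -0.009, 0.0]
ft_force: [-17.1, -1.8, 7.5]
width: 0.0496
```

Run:
```python
from h import *
p=manip.get_image('wrist');im=p['image']
cv2.imwrite('pics/w7.png',cv2.resize(im[100:420,180:460,::-1],None,fx=1.8,fy=1.8))
p=manip.get_image('top')
for n,b,c in(('slim',(200,240,165,205),(.037,.05)),):
    uu,vv=np.meshgrid(np.arange(b[0],b[1]),np.arange(b[2],b[3]));q,_=world(p,np.stack([uu.ravel(),vv.ravel()],1));q=q[(q[:,2]>c[0])&(q[:,2]<c[1])];print(q.mean(0))
o=manip.get_obs();print(o['tcp_pos'],o['ft_force'],o['t'])
```

```text
[0.56817292 0.20395607 0.04498756]
[ 0.50140321 -0.05571555  0.03674076] [-17.30571114  -4.21638282   7.19836819] 21.0
```

View pics/w7.png

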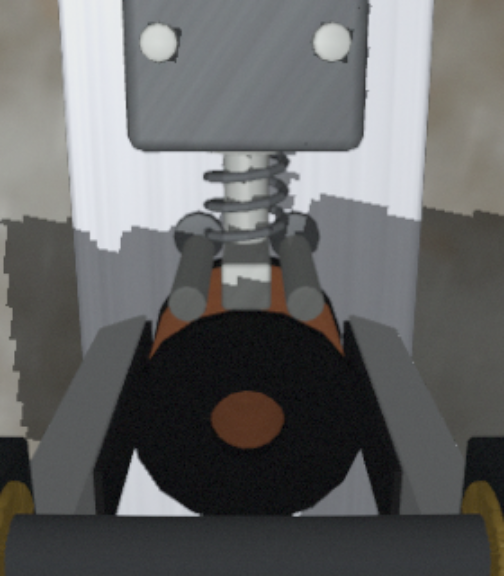

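The view is unchanged: the spool rests on both pins, and position and force hold steady. Handing the job in.

```bash
python3 -c "
from workcell import manip
print(manip.finish_job())"
```

```text
the job is handed in; nothing more can be done
None
```

The large spool is off its post, standing on the jig plate and held against both stop pins. I handed the job in at about 21 s with the fingers still gripping it.

**Last checks:**
- **Position:** the TCP is about 1 mm from my estimate of home. The wrist picture shows the spool sitting evenly between both pins with the pusher pushed back.
- **Forces:** the arm pushes with about 17 N and the reading stayed steady for nearly a second. After the roughly 6 N spring and some plate friction, that leaves an estimated 6 to 11 N on the pins; I could not measure that directly. About 7 N presses down on the plate.
- **Grip:** set to 45 N, with the fingers at 49.5 mm on the 50 mm spool. The tool leans by about 1° (0.02 rad).
- **Other things:** the slim spool has not moved, by measurement. I did not measure the bystanders again, but nothing came near them.

**What went wrong:** on the first slide the spool stuck on the plate, with about 28 N sideways and 41 N downward on the tool. It was still short of the pusher, so the pins were not touched. I backed off, raised it about 0.5 mm, and moved it that way until it met the pins. So for most of the way it was carried just above the plate, not slid along it.

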